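Clear the microscope stage plate, file three round sections and load the next

ROBOT

A 6-joint arm with a two-finger parallel gripper is mounted at the origin on the work surface. World frame = base frame: x ahead of the robot, y to its left, z up, the work surface at z = 0. Lengths are in m, angles in rad, forces in N, time in s.
With the tool pointing down it reaches from about 0.275 to 1 m from the base axis. Payload 8.4 kg.
Tool frame: the origin (TCP) lies on the centre line of the jaws, within the pads' length; the fingertips stand 17 mm ahead of it and the grasp point (between the pads) lies 2 mm behind it (bot.tcp_to_tips is the y of the fingertips in the tool frame, in m); y points along the fingers, z is the direction in which the jaws open and shut, and the axes are right-handed (so a half turn about y gives the same grasp; the last joint's range is limited). The gripper opens to 85 mm and grips with 20 to 120 N. Pads are 22 mm wide; open, the fingers measure 114 mm over their backs; the gripper's body (76 mm by 85 mm) begins 54 mm behind the grasp point. The pads swing forward as they close: fully open they stand 13 mm farther back than shut.
Start: joints at [1.222, 0.353, 1.633, -0, 1.155, -0.002], TCP at [0.212, 0.588, 0.248] pointing down, gripper open.
Joint ranges: [-2.63, 2.63], [-0.92, 2.1], [0.06, 2.66], [-1.3, 4.44], [0, 2.69], [-3.02, 3.02]. Speed limits (rad/s): [2.22, 2.22, 2.79, 3.14, 3.14, 3.14].

INTERFACE

Orientations are given as a unit quaternion [x, y, z, w].
In Python, from workcell import bot, hand, kinematics, get_obs, vision, hand_in gives the robot as it stands. The module is installed in compiled form; this text tells all that it offers. Calls block until the motion is done:
- bot.reach(position, orientation): joint-space move of the TCP to a pose.
- bot.servo_line(position, ori=None, velocity=0.15): straight line of the TCP; ori=None keeps the orientation; velocity is the mean speed in m/s.
- bot.goto_joints(angles): joint-space move.
- hand.move_gripper(opening, strength=None): finger opening in m; strength is the grip in N (None keeps the last); returns when the fingers have stopped.
- bot.dwell(seconds).
- kinematics.solve_ik(position, orientation): joint angles nearest the present ones, or None.
- get_obs(): the state.
- vision.read_camera(name): name is "side" or "top"; returns a dict with "frame" (420x560x3 uint8, red, green, blue), "intrinsics" (3x3 intrinsics, pixels), "dist" ([k1, k2, p1, p2, k3] as OpenCV has them; the pictures are not rectified), "view" (4x4, takes a point from world to camera coordinates). Camera axes: x right, y down, z forward; pixel columns grow to the right and rows downward; lengths in m; the calibration is good to about 2 mm. A picture is of the moment at which its call begins. There is no depth.
A pose or a line that the arm cannot do raises bot.IKError and nothing moves.
- hand_in(): hands the job in, once; it reports no verdict.
The state is a dict: "time_s": time; "joint_pos": joint angles; "joint_vel": joint speeds; "joint_efforts": joint torques, N m; "position": TCP position; "orientation": TCP orientation; "wrist_force": force on the tool from outside, world axes, zero at the start; "ft_torque": the same for the moment, N m; "gripper_width": finger opening in m.
Only numpy, scipy, OpenCV 4.12 (cv2) and the standard library are available. Lean on these libraries where they do the work, as an engineer would, in place of code of your own. Each camera call takes 0.05 s, during which the arm holds its last target.

TASK

The round red specimen on the black stage plate is done with: move it to the middle of the red-rimmed disc, and put the round green and round blue specimens in the middle of the discs with rims of their own colour. When those three are filed, and not before, put the round yellow specimen in the middle of the black stage plate, ready for its turn. Every one must stand upright, coloured face up and wholly inside the rim, set down rather than dropped; leave the square blocks where they are.

Things in the scene. Friction and masses are not known exactly. Their poses are not given: they have to be found in the camera images.
- red_mid (a point): Round resin specimen mount with a red specimen: an upright loose cylinder of cream-coloured resin, 50 mm in diameter and 30 mm tall, about 70 g (50 to 100 g), its top showing a red disc 40 mm across with small darker flecks. The point is its centre, 15 mm above its underside; z is its axis, up through the coloured face. At the start it stands on the black stage plate, within 6 mm of its centre.
- green_mid (a point): Round resin specimen mount with a green specimen: an upright loose cylinder of cream-coloured resin, 50 mm in diameter and 30 mm tall, about 70 g (50 to 100 g), its top showing a green disc 40 mm across with small darker flecks. The point is its centre, 15 mm above its underside; z is its axis, up through the coloured face. At the start it stands on the bench.
- blue_mid (a point): Round resin specimen mount with a blue specimen: an upright loose cylinder of cream-coloured resin, 50 mm in diameter and 30 mm tall, about 70 g (50 to 100 g), its top showing a blue disc 40 mm across with small darker flecks. The point is its centre, 15 mm above its underside; z is its axis, up through the coloured face. At the start it stands on the bench.
- yellow_mid (a point): Round resin specimen mount with a yellow specimen: an upright loose cylinder of cream-coloured resin, 50 mm in diameter and 30 mm tall, about 70 g (50 to 100 g), its top showing a yellow disc 40 mm across with small darker flecks. The point is its centre, 15 mm above its underside; z is its axis, up through the coloured face. At the start it stands on the bench.
- pad_red_top (a point): Red-rimmed filing disc, fixed flat on the bench: 92 mm in diameter, 6 mm thick, flat on top, no lip; a red rim 9 mm wide round a pale grey middle 74 mm across. The point is the centre of its top face.
- pad_green_top (a point): Green-rimmed filing disc, fixed flat on the bench: 92 mm in diameter, 6 mm thick, flat on top, no lip; a green rim 9 mm wide round a pale grey middle 74 mm across. The point is the centre of its top face.
- pad_blue_top (a point): Blue-rimmed filing disc, fixed flat on the bench: 92 mm in diameter, 6 mm thick, flat on top, no lip; a blue rim 9 mm wide round a pale grey middle 74 mm across. The point is the centre of its top face.
- stage_top (a point): Black stage plate, fixed flat on the bench: 92 mm in diameter, 6 mm thick, flat on top, no lip; a bare aluminium rim 9 mm wide round a black middle 74 mm across. The point is the centre of its top face.
- sq_red_mid (a point): Square resin mount with a red specimen, not part of the job: a loose cream-coloured block 48 x 48 mm and 30 mm tall with a square red face 38 mm wide. It stays where it is. The point is its centre, 15 mm above its underside.
- sq_yellow_mid (a point): Square resin mount with a yellow specimen, not part of the job: a loose cream-coloured block 48 x 48 mm and 30 mm tall with a square yellow face 38 mm wide. It stays where it is. The point is its centre, 15 mm above its underside.
Things that resemble listed ones, but are neither listed nor needed, are in the scene too. What is shaped like the part that bears blue_mid but pink is not meant.

How it is judged:
By the outcome, as a careful person would: the job done as asked, in the order asked, and still so for the second after the job is handed in, with the robot touching nothing.
It also fails if it takes over 112 s, if anything falls off the work surface, if the arm or the gripper's body presses on something with over 40 N, if the wrist force passes 120 N, or if a joint passes its speed limit or range.

## Working session

There is one attempt and no reset: what is moved stays moved. The work goes in short steps, each a Python script; the robot and the scene stay as the last script left them, time stands still between calls to the robot, and variables do not carry over. Pictures are saved under pics/ and viewed, and the job is handed in when it is done.

```bash
mkdir -p pics; ls
python3 - <<'E'
from workcell import bot,hand,kinematics,get_obs,vision
import cv2,json
o=get_obs();print(o['time_s'],o['position'],o['orientation'],o['gripper_width'],bot.tcp_to_tips)
for n in('side','top'):
    c=vision.read_camera(n);cv2.imwrite(f'pics/{n}0.png',c['frame'][:,:,::-1]);print(n,c['intrinsics'],c['dist'],c['view'])
E
```

```text
pics
0.0 [0.21228441 0.58736229 0.24757566] [ 0.69698594 -0.12208173  0.12191905 -0.69601896] 0.08546280680433357 0.017
side [[406.90620049   0.         279.15095272]
 [  0.         406.90620049 206.74378822]
 [  0.           0.           1.        ]] [-0.12486623  0.          0.          0.          0.        ] [[ 0.74796877 -0.66356143 -0.01513127 -0.38659086]
 [-0.52252413 -0.57462739 -0.62989833  0.30628404]
 [ 0.40928139  0.47905073 -0.7765302   0.71250104]
 [ 0.          0.          0.          1.        ]]
top [[462.49249491   0.         280.24207837]
 [  0.         462.49249491 203.05440568]
 [  0.           0.           1.        ]] [-0.02722551  0.          0.          0.          0.        ] [[ 0.02316579 -0.99963005  0.01425179 -0.01559481]
 [-0.9848688  -0.02526808 -0.17144959  0.51392527]
 [ 0.17174628 -0.01006438 -0.98508981  1.22832565]
 [ 0.          0.          0.          1.        ]]
```

View pics/top0.png

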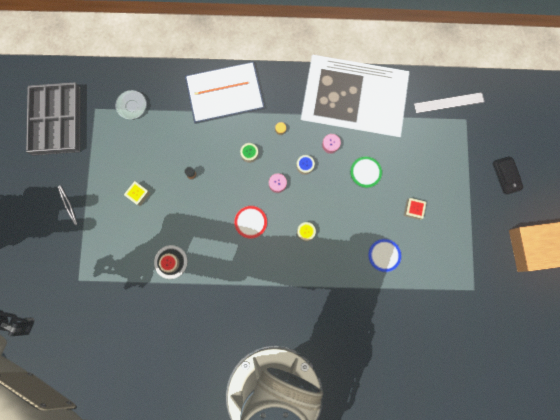

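View pics/side0.png

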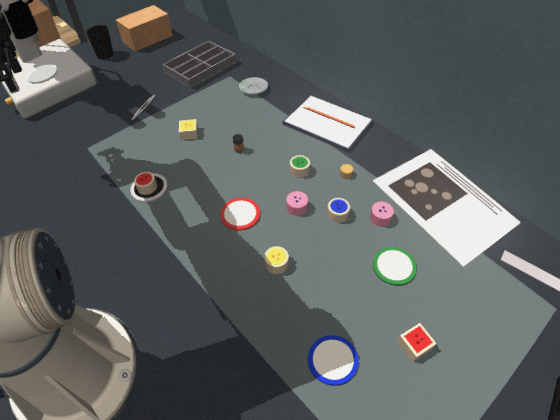

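Top view candidates (pixels):

| Colour | Target specimen | Disc | Could be confused with it |
|---|---|---|---|
| Red | Round at (168,263) on the stage | Rim (251,222) | Square red (416,208) |
| Green | Round (249,152) | Rim (366,172) | None |
| Blue | Round (306,164) | Rim (385,255) | Pink rounds (278,183) and (331,143), not meant |
| Yellow | Round (307,231) | Stage (171,262) | Square yellow (136,193), small amber cap (280,128) |

Next I measure these and check each choice in close crops.

```bash
cat > h.py <<'E'
import numpy as np,cv2
from workcell import bot,hand,kinematics,get_obs,vision
def ray(c,uv):
    p=cv2.undistortPoints(np.array([[uv]],float),c['intrinsics'],np.array(c['dist']))[0,0]
    V=np.array(c['view']);R=V[:3,:3];o=-R.T@V[:3,3];return o,R.T@np.array([p[0],p[1],1])
def plane(c,uv,z):
    o,d=ray(c,uv);return o+d*(z-o[2])/d[2]
def proj(c,P):
    V=np.array(c['view']);r,_=cv2.Rodrigues(V[:3,:3])
    return cv2.projectPoints(np.array([P],float),r,V[:3,3],c['intrinsics'],np.array(c['dist']))[0][0,0]
H={'red':[(0,8),(172,180)],'green':[(50,75)],'blue':[(110,128)],'yellow':[(24,34)]}
def mask(c,col):
    h=cv2.cvtColor(c['frame'],cv2.COLOR_RGB2HSV);m=np.zeros(h.shape[:2],np.uint8)
    for a,b in H[col]: m|=cv2.inRange(h,(a,130,50),(b,255,255))
    return m
def blobs(c,col,z,amin=60):
    """contours cast to plane z: centre from a circle fit on outline, size"""
    out=[]
    for k in cv2.findContours(mask(c,col),cv2.RETR_EXTERNAL,cv2.CHAIN_APPROX_NONE)[0]:
        if cv2.contourArea(k)<amin: continue
        h=cv2.convexHull(k)
        w=np.array([plane(c,p[0],z)[:2] for p in h.astype(float)],np.float32)
        (e,ax,_)=cv2.fitEllipse(w) if len(w)>=5 else cv2.minAreaRect(w)
        m=cv2.moments(h);px=(m['m10']/m['m00'],m['m01']/m['m00'])
        out.append((np.round(px,1),np.round(e,4),np.round(np.array(ax)*1000,1)))
    return out
E
python3 - <<'E'
from h import *
for n in('top','side'):
    c=vision.read_camera(n)
    for col in H:
        for z in (.03,.006):
            for b in blobs(c,col,z): print(n,col,z,*b)
    S=[]
    pts={'top':[(168,263),(249,152),(306,164),(307,231),(171,262),(280,128)],'side':[(145,181),(300,163),(340,207),(277,257),(149,186),(347,171)]}[n]
    for x,y in pts: S.append(cv2.resize(c['frame'][y-26:y+26,x-26:x+26],(260,260),interpolation=cv2.INTER_CUBIC))
    cv2.imwrite(f'pics/crop_{n}.png',np.vstack([np.hstack(S[:3]),np.hstack(S[3:])])[:,:,::-1])
E
```

```text
top red 0.03 [167.6 262.6] [0.3448 0.2992] [37.6 38.8]
top red 0.03 [250.4 221.7] [0.4627 0.0781] [88.  88.8]
top red 0.03 [416.  207.8] [ 0.5133 -0.3828] [43.4 44.4]
top red 0.006 [167.6 262.6] [0.3458 0.3047] [38.3 39.5]
top red 0.006 [250.4 221.7] [0.4659 0.0794] [89.6 90.5]
top red 0.006 [416.  207.8] [ 0.5174 -0.3902] [44.3 45.3]
top green 0.03 [365.8 171.6] [ 0.6132 -0.2427] [86.3 87.3]
top green 0.03 [248.6 151. ] [0.6641 0.0899] [31.6 33.6]
top green 0.006 [365.8 171.6] [ 0.6192 -0.2475] [87.9 89. ]
top green 0.006 [248.6 151. ] [0.6711 0.0914] [32.2 34.2]
top blue 0.03 [384.5 255. ] [ 0.3795 -0.2927] [88.1 89.5]
top blue 0.03 [305.2 163.4] [ 0.6327 -0.0709] [34.2 35.3]
top blue 0.006 [384.5 255. ] [ 0.3811 -0.2984] [89.8 91.2]
top blue 0.006 [305.2 163.4] [ 0.6391 -0.0724] [34.9 36. ]
top yellow 0.03 [306. 231.] [ 0.4403 -0.076 ] [36.5 38.4]
top yellow 0.03 [135.4 192.2] [0.5378 0.4018] [43.4 45.6]
top yellow 0.006 [306. 231.] [ 0.4431 -0.0777] [37.2 39.1]
top yellow 0.006 [135.4 192.2] [0.5423 0.4092] [44.3 46.4]
side red 0.03 [417.9 339. ] [ 0.5138 -0.3838] [38.9 79.4]
sid
[... 293 characters left out ...]
03 [394.2 265.7] [ 0.6036 -0.2545] [86.8 87.6]
side green 0.03 [299.5 161.9] [0.6638 0.0894] [32.9 33.7]
side green 0.006 [394.2 265.7] [ 0.6186 -0.2488] [89.7 90.6]
side green 0.006 [299.5 161.9] [0.6809 0.1067] [34.1 34.8]
side blue 0.03 [332.8 359.9] [ 0.3736 -0.3033] [88.6 89.6]
side blue 0.03 [338.5 205.9] [ 0.6328 -0.0715] [35.6 36.8]
side blue 0.006 [332.8 359.9] [ 0.3809 -0.2993] [91.6 92.6]
side blue 0.006 [338.5 205.9] [ 0.6489 -0.0596] [36.8 38.1]
side yellow 0.03 [275.9 256.2] [ 0.4406 -0.0765] [37.2 37.7]
side yellow 0.03 [187. 125.] [0.5366 0.4019] [34.7 67.7]
side yellow 0.006 [275.9 256.2] [ 0.4501 -0.0648] [38.5 39. ]
side yellow 0.006 [187. 125.] [0.5494 0.4297] [35.8 70. ]
```

View pics/crop_top.png

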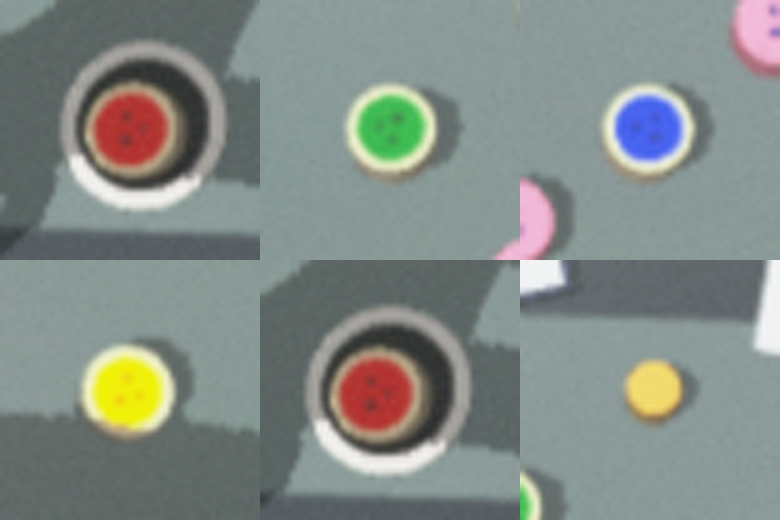

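View pics/crop_side.png

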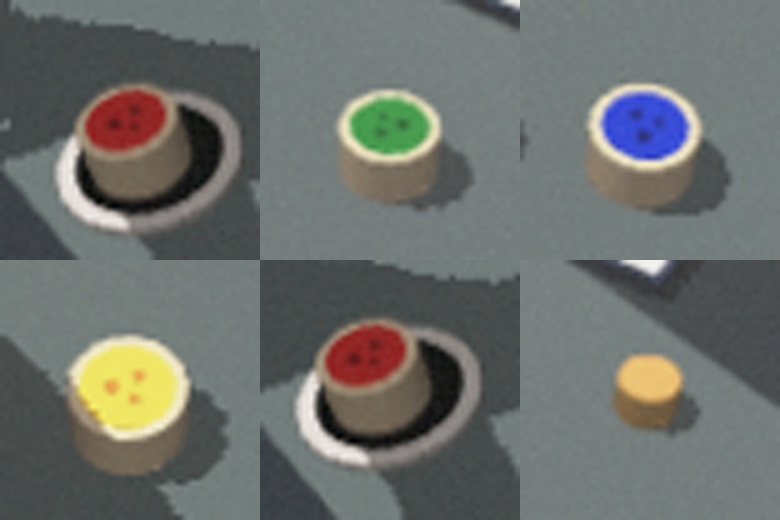

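All four picks and three rims agree between the two views to within about 1.5 mm, and the sizes are right (discs about 40 mm, rims about 90 mm, allowing for mask erosion). The crops show round mounts with flecked faces; the amber cap is small, with no resin ring. I'll start with red.

```bash
cat >> h.py <<'E'
from scipy.spatial.transform import Rotation as Ro
def q(a):
    y=np.array([0,0,-1.]);z=np.array([np.cos(a),np.sin(a),0]);return Ro.from_matrix(np.c_[np.cross(y,z),y,z]).as_quat()
def ang(o): 
    z=Ro.from_quat(o).as_matrix()[:,2];return np.arctan2(z[1],z[0])
def best(p,a=None):
    """orientation with j6 nearest 0; a fixed modulo pi, or free (same as start rel. to j1)"""
    if a is None:
        cands=[np.arctan2(p[1],p[0])+o for o in (np.pi/2,-np.pi/2)]
    else: cands=[a,a+np.pi]
    s=[(abs(j[5]),c) for c in cands for j in [kinematics.solve_ik(p,q(c))] if j is not None]
    return q(min(s)[1])
UP=.13
def pick(xy,base,a=None,w=.075):
    p=np.r_[xy,base+UP];o=best(p,a)
    bot.reach(p,o);hand.move_gripper(w)
    bot.servo_line(np.r_[xy,base+.045],velocity=.2)
    f0=np.array(get_obs()['wrist_force'])
    bot.servo_line(np.r_[xy,base+.022],velocity=.08)
    print('down',get_obs()['position'].round(4),(np.array(get_obs()['wrist_force'])-f0).round(2))
    hand.move_gripper(.03,strength=35);print('grip w',get_obs()['gripper_width'])
    bot.servo_line(np.r_[xy,base+UP],velocity=.2)
    print('up w',get_obs()['gripper_width'],'t',get_obs()['time_s'])
def place(xy,base,a=None):
    p=np.r_[xy,base+UP];bot.reach(p,best(p,a))
    bot.servo_line(np.r_[xy,base+.032],velocity=.15)
    bot.servo_line(np.r_[xy,base+.0245],velocity=.05);bot.dwell(.2)
    f0=np.array(get_obs()['wrist_force'])
    for dz in np.arange(.024,.0205,-.0005):
        bot.servo_line(np.r_[xy,base+dz],velocity=.01)
        f=np.array(get_obs()['wrist_force'])-f0
        if abs(f[2])>2: break
    print('set dz',round(dz,4),'f',f.round(2))
    hand.move_gripper(.075)
    bot.servo_line(np.r_[xy,base+UP],velocity=.2)
    print('w',get_obs()['gripper_width'],'t',get_obs()['time_s'])
E
python3 - <<'E'
from h import *
o=get_obs();print('jaw',np.degrees(ang(o['orientation'])))
for n,p in dict(r=(.3446,.2982),g=(.664,.0897),b=(.6328,-.0712),y=(.4405,-.0763),pr=(.4656,.0788),pg=(.6189,-.2481),pb=(.381,-.2988)).items():
  for z in(.022,.15):
    P=np.r_[p,z];print(n,kinematics.solve_ik(P,best(P)).round(2))
P=np.array([.6328,-.0712,.15]);print(kinematics.solve_ik(P,best(P,np.radians(40))).round(2))
for n in('top','side'):
  c=vision.read_camera(n);h=cv2.cvtColor(c['frame'],cv2.COLOR_RGB2HSV)
  m=cv2.inRange(h,(150,40,120),(172,255,255))
  for k in cv2.findContours(m,0,1)[0]:
    if cv2.contourArea(k)>100: u=k.reshape(-1,2).mean(0);print(n,'pink',u,plane(c,u,.025).round(3))
E
```

```text
jaw 70.12939404363225
r [ 0.71  0.46  2.14 -0.    0.54  1.57]
r [ 0.71  0.22  2.08 -0.    0.84  1.57]
g [ 0.13  0.68  1.66 -0.    0.8   1.57]
g [ 0.13  0.52  1.61 -0.    1.01  1.57]
b [-0.11  0.64  1.74 -0.    0.75  1.57]
b [-0.11  0.47  1.69 -0.    0.98  1.57]
y [-0.17  0.45  2.16 -0.    0.53  1.57]
y [-0.17  0.21  2.09 -0.    0.84  1.57]
pr [ 0.16  0.48  2.11 -0.    0.56  1.57]
pr [ 0.16  0.25  2.04 -0.    0.85  1.57]
pg [-0.38  0.68  1.67 -0.    0.79  1.57]
pg [-0.38  0.51  1.62 -0.    1.01  1.57]
pb [-0.67  0.49  2.08 -0.    0.57  1.57]
pb [-0.67  0.26  2.02 -0.    0.86  1.57]
[-0.11  0.47  1.69 -0.    0.98 -0.81]
top pink [277.33333333 182.25490196] [0.577 0.006 0.025]
top pink [331.2244898  142.53061224] [ 0.697 -0.145  0.025]
side pink [382.23636364 209.32727273] [ 0.702 -0.143  0.025]
side pink [296.71698113 198.9245283 ] [0.58  0.01  0.025]
```

```bash
sed -i 's/for o in (np.pi\/2,-np.pi\/2)/for o in (0,np.pi)/' h.py
python3 - <<'E'
from h import *
pick((.3446,.2982),.006)
for n in('top','side'):
    c=vision.read_camera(n);cv2.imwrite(f'pics/{n}1.png',c['frame'][:,:,::-1])
E
```

```text
down [0.3447 0.2983 0.0284] [-0.34  0.92 -0.09]
grip w 0.04870793014113644
up w 0.049118211376785105 t 3.8917
```

View pics/side1.png

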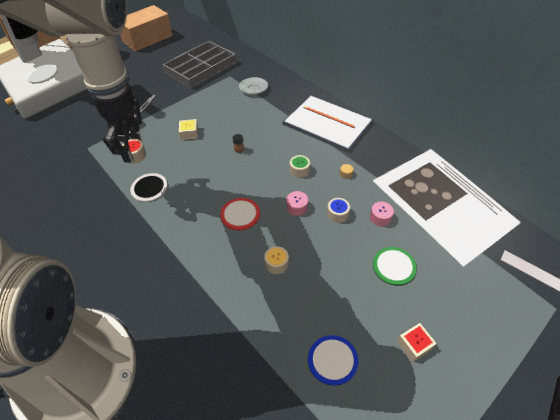

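The side view shows red held in the jaws at (135,150), and the stage at (149,187) is empty. Next I place it, then move green.

Run:
```python
from h import *
place((.4656,.0788),.006)
for n in('top','side'):
    c=vision.read_camera(n);cv2.imwrite(f'pics/{n}2.png',c['frame'][:,:,::-1])
```

```text
set dz 0.0225 f [-1.76  0.48  5.41]
w 0.07523297999273561 t 8.3333
```

View pics/side2.png

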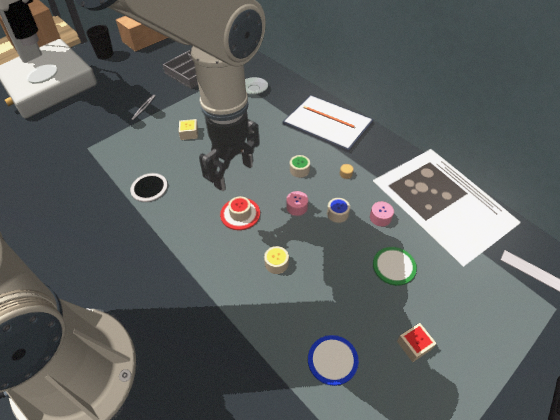

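View pics/top2.png

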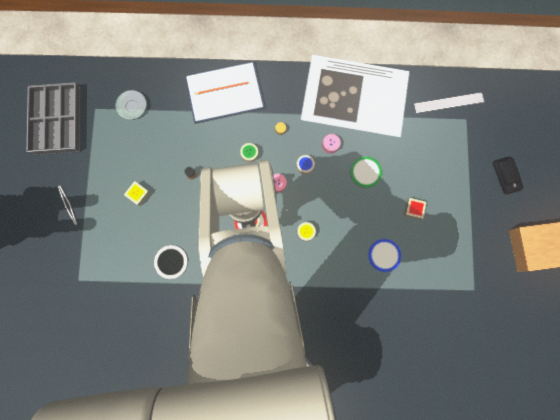

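The side view shows red standing upright on the red disc at (239,211). The stage is now bare at top (171,262) and side (149,187), so I measure its centre and move green.

```bash
cat >> h.py <<'E'
def stage(c,uv):
    """black middle, 74 mm, cast to z=.006"""
    g=cv2.cvtColor(c['frame'],cv2.COLOR_RGB2GRAY);x,y=map(int,uv)
    m=np.zeros_like(g);cv2.circle(m,(x,y),24,255,-1)
    m&=cv2.inRange(g,0,65)
    ks=cv2.findContours(m,cv2.RETR_EXTERNAL,cv2.CHAIN_APPROX_NONE)[0]
    k=[k for k in ks if cv2.pointPolygonTest(k,(float(x),float(y)),False)>=0][0]
    w=np.array([plane(c,p[0],.006)[:2] for p in cv2.convexHull(k).astype(float)],np.float32)
    return cv2.fitEllipse(w)
E
python3 - <<'E'
from h import *
for n,uv in(('top',(171,262)),('side',(149,187))):
    print(n,stage(vision.read_camera(n),uv))
pick((.664,.0897),0)
place((.6189,-.2484),.006)
for n in('top','side'):
    c=vision.read_camera(n);cv2.imwrite(f'pics/{n}3.png',c['frame'][:,:,::-1])
    print([b for b in blobs(c,'red',.036)])
    print([b for b in blobs(c,'red',.006)])
E
```

```text
Traceback (most recent call last):
  File "h.py", line 69, in stage
    k=[k for k in ks if cv2.pointPolygonTest(k,(float(x),float(y)),False)>=0][0]
      ~~~~~~~~~~~~~~~~~~~~~~~~~~~~~~~~~~~~~~~~~~~~~~~~~~~~~~~~~~~~~~~~~~~~~~~^^^
IndexError: list index out of range
```

Run:
```python
import cv2
for n,x,y in(('top2',171,262),('side2',149,187)):
    g=cv2.imread(f'pics/{n}.png',0);print(g[y,x-26:x+27:2],g[y-24:y+25:2,x])
```

```text
[151 151 151 150 162 237 136  66  67  66  63  66  66  67  61  73  69  69
  70 141 239 153 154 151 154 155 154] [150 150 150 159 234 197  74  69  64  67  72  69  67  68  71  69  66  65
  99 236 207 155 150  97  96]
[129 129 131 130 224 232  33  29  30  22  30  29  27  30  30  31  32  34
  36  32 220 231  78 128 128 127 133] [129 128 126 127 130 175 206  25  31  30  32  35  30  29  30  31  31 134
 233 104 126 128 127 129 127]
```

```bash
sed -i 's/inRange(g,0,65)/inRange(g,0,130)/' h.py
python3 - <<'E'
from h import *
for n,uv in(('top',(171,262)),('side',(149,187))):
    print(n,stage(vision.read_camera(n),uv))
pick((.664,.0897),0)
place((.6189,-.2484),.006)
for n in('top','side'):
    c=vision.read_camera(n);cv2.imwrite(f'pics/{n}3.png',c['frame'][:,:,::-1])
    print([b for b in blobs(c,'red',.036)])
    print([b for b in blobs(c,'red',.006)])
E
```

```text
top ((0.3487456142902374, 0.29779356718063354), (0.06988196074962616, 0.0711597427725792), 22.053354263305664)
side ((0.3500969707965851, 0.2984430193901062), (0.11560405045747757, 0.16698278486728668), 163.41204833984375)
down [0.6636 0.0897 0.0215] [ 1.31 -0.91 -0.27]
grip w 0.0488307221600752
up w 0.04907599617343475 t 11.6667
set dz 0.022 f [-2.48  1.05  7.07]
w 0.07484353972498943 t 16.5667
[]
[]
[(array([417.9, 339. ]), array([ 0.5109, -0.3837]), array([43.3, 52.8])), (array([239.8, 214.1]), array([0.4524, 0.0576]), array([87.6, 89.4])), (array([238.9, 204.5]), array([0.4664, 0.0786]), array([37.3, 38.5]))]
[(array([417.9, 339. ]), array([ 0.5259, -0.382 ]), array([45.1, 55. ])), (array([239.8, 214.1]), array([0.465, 0.078]), array([91.4, 93.2])), (array([238.9, 204.5]), array([0.4795, 0.0999]), array([38.8, 40.2]))]
```

View pics/side3.png

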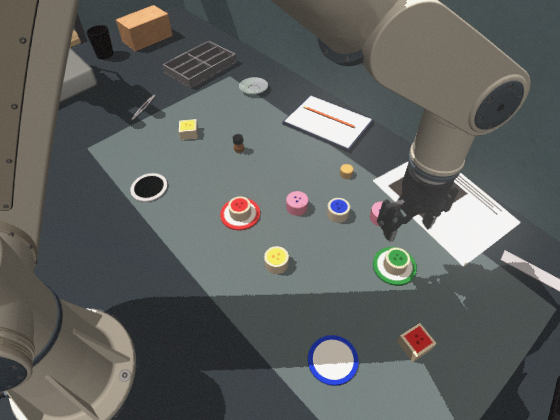

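View pics/top3.png

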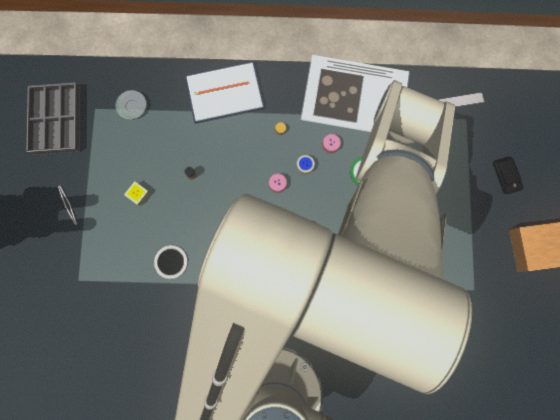

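The side view shows green standing on its disc at (396,258), and red within 1.5 mm of its disc centre. The side measurement of the stage leaked past the mask (size was wrong), so I'll repeat it with a tighter threshold. Blue goes next.

```bash
sed -i 's/def stage(c,uv):/def stage(c,uv,th=130):/;s/inRange(g,0,130)/inRange(g,0,th)/' h.py
python3 - <<'E'
from h import *
print('side',stage(vision.read_camera('side'),(149,187),100))
print('top',stage(vision.read_camera('top'),(171,262),130))
pick((.6328,-.0712),0,a=np.radians(40))
place((.381,-.2990),.006)
for n in('top','side'):
    c=vision.read_camera(n);cv2.imwrite(f'pics/{n}4.png',c['frame'][:,:,::-1])
    for col in('red','green','blue','yellow'):
      for z in(.03,.036,.006):
        for b in blobs(c,col,z): print(n,col,z,*b)
E
```

```text
side ((0.34866321086883545, 0.2983193099498749), (0.07112158834934235, 0.07160311937332153), 57.46284866333008)
top ((0.34788256883621216, 0.2954197824001312), (0.12925046682357788, 0.13410256803035736), 141.53224182128906)
down [ 0.6324 -0.0711  0.0216] [-0.43 -0.72 -0.99]
grip w 0.048957314300055066
up w 0.048950506136037304 t 19.825
set dz 0.0225 f [-1.2   0.65  2.75]
w 0.0751557567408553 t 24.4667
top red 0.03 [250.4 221.7] [0.4624 0.0782] [88.2 88.8]
top red 0.03 [415.  206.7] [ 0.5163 -0.382 ] [35.3 45.1]
top red 0.036 [250.4 221.7] [0.4616 0.0779] [87.8 88.3]
top red 0.036 [415.  206.7] [ 0.5153 -0.3802] [35.1 44.9]
top red 0.006 [250.4 221.7] [0.4656 0.0795] [89.9 90.4]
top red 0.006 [415.  206.7] [ 0.5205 -0.3894] [36.  45.9]
top green 0.03 [365.8 171.6] [ 0.6132 -0.2428] [86.9 87.7]
top green 0.036 [365.8 171.6] [ 0.6117 -0.2416] [86.4 87.2]
top green 0.006 [365.8 171.6] [ 0.6192 -0.2476] [88.5 89.3]
top blue 0.03 [386.  253.5] [ 0.3827 -0.2971] [26.6 36.3]
top blue 0.03 [379.7 252.4] [ 0.3816 -0.2891] [80.  86.9]
top blue 0.036 [386.  253.5] [ 0.3823 -0.2956] [26.5 36.1]
t
[... 725 characters left out ...]
2.9 222. ] [0.4344 0.0527] [50.5 76.5]
side red 0.006 [418.  339.1] [ 0.5243 -0.3815] [47.8 52.7]
side red 0.006 [232.9 222. ] [0.4462 0.0729] [52.6 79.7]
side green 0.03 [403.5 279.4] [ 0.594  -0.2858] [21.6 56. ]
side green 0.036 [403.5 279.4] [ 0.5904 -0.2869] [21.4 55.5]
side green 0.006 [403.5 279.4] [ 0.6088 -0.2812] [22.3 57.9]
side blue 0.03 [332.7 359.9] [ 0.3736 -0.3032] [88.5 89.6]
side blue 0.036 [332.7 359.9] [ 0.3717 -0.3042] [87.8 88.8]
side blue 0.006 [332.7 359.9] [ 0.3809 -0.2992] [91.5 92.6]
side yellow 0.03 [275.9 256.2] [ 0.4407 -0.0765] [37.  37.7]
side yellow 0.036 [275.9 256.2] [ 0.4383 -0.0794] [36.7 37.4]
side yellow 0.006 [275.9 256.2] [ 0.4502 -0.0648] [38.3 39. ]
```

View pics/side4.png

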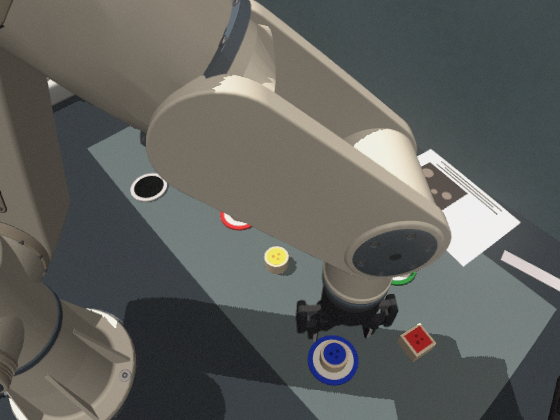

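View pics/top4.png

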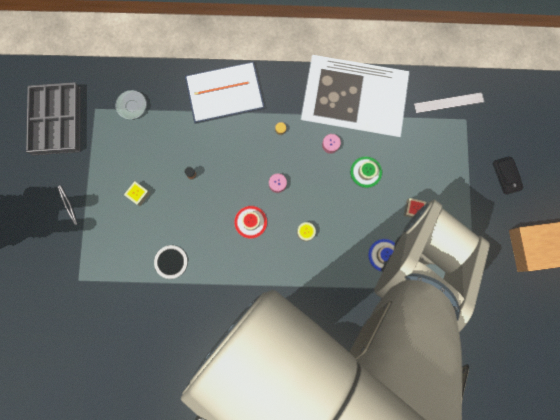

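All three stand on their discs: red top (250,221), green top (368,171), blue side (334,353). The second top stage reading leaked (130 mm wide), so I discard it. The two valid ones, 70 and 71 mm, agree on (0.3487, 0.298). Before moving yellow, I'll measure how well the three filed specimens are centred.

```bash
sed -i 's/def blobs(c,col,z,amin=60):/def blobs(c,col,z,amin=60,mode=cv2.RETR_EXTERNAL):/;s/mask(c,col),cv2.RETR_EXTERNAL/mask(c,col),mode/' h.py
python3 - <<'E'
from h import *
for n in('top','side'):
    c=vision.read_camera(n)
    for col in('red','green','blue'):
      for b in blobs(c,col,.036,60,cv2.RETR_LIST):
        if 28<b[2][0]<45: print(n,col,*b)
E
```

```text
top red [250. 220.] [0.4667 0.079 ] [35.9 37.2]
top red [414.7 206.5] [ 0.5134 -0.3802] [35.8 54.7]
top green [368.1 169.2] [ 0.6186 -0.2484] [32.7 34.2]
side blue [334.3 353.2] [ 0.3815 -0.2986] [37.9 38.2]
```

Each is within 1 mm of its rim centre, so the three are filed. Now yellow.

Run:
```python
from h import *
pick((.4405,-.0762),0)
place((.3487,.2981),.006)
bot.reach([.3,.0,.35],best(np.array([.3,0,.35])))
print(get_obs()['time_s'])
for n in('top','side'):
    c=vision.read_camera(n);cv2.imwrite(f'pics/{n}5.png',c['frame'][:,:,::-1])
    for col in H:
      for b in blobs(c,col,.036,60,cv2.RETR_LIST):
        if 28<b[2][0]<45: print(n,col,*b)
```

```text
down [ 0.4407 -0.0762  0.0224] [ 0.49 -0.23 -0.92]
grip w 0.04847560204375711
up w 0.048581040039391794 t 27.85
set dz 0.0225 f [-1.8  -1.11  5.11]
w 0.07549520096469016 t 32.6417
34.025
top red [250. 220.] [0.4667 0.079 ] [35.9 37.2]
top red [416.  207.7] [ 0.511  -0.3825] [40.9 48. ]
top green [368.3 169.2] [ 0.6186 -0.2485] [32.7 34.4]
top blue [387.1 254.3] [ 0.3809 -0.2983] [34.  34.2]
top yellow [167.6 260.6] [0.3498 0.2984] [37.1 38.4]
top yellow [135.4 192.3] [0.5367 0.3998] [43.6 45.2]
side red [417.9 339.1] [ 0.5096 -0.3833] [44.8 52.8]
side red [238.9 204.5] [0.4664 0.0786] [37.3 38.5]
side green [397.4 257.2] [ 0.6194 -0.2487] [34.9 35.7]
side blue [334.3 353.2] [ 0.3815 -0.2986] [37.9 38.4]
side yellow [145.2 177.5] [0.3496 0.2992] [36.  36.8]
```

View pics/side5.png

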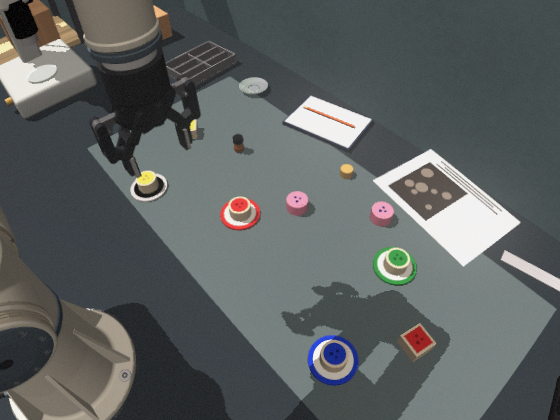

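View pics/top5.png

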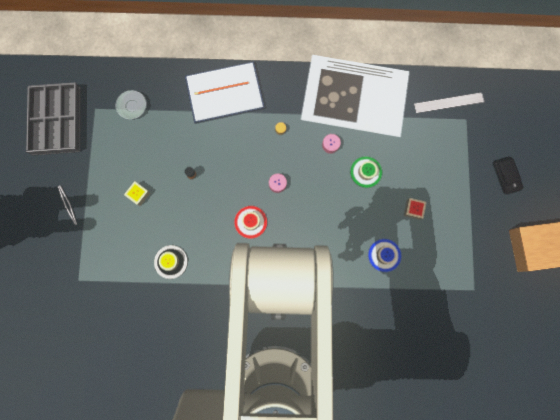

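All four stand centred: yellow at top (168,261), red (250,220), green (368,169), blue (387,254). The squares are at their original pixels and the arm is clear.

```bash
python3 -c "
from workcell import hand_in,get_obs
print(hand_in(),get_obs()['time_s'])"
```

```text
the job is handed in; nothing more can be done
the job is handed in; nothing more can be done
```

The job is done and handed in at about 34 s of robot time, of the 112 s allowed. Red, green and blue are on the discs of their own colour, and yellow went onto the stage only after I had checked those three.

- **Centring:** In the last two-view check, every specimen was upright, face up and within about 1.5 mm of its disc centre. The clearance to the inner edge of the rim is 12 mm.
- **Setting down:** Each one was lowered in 0.5 mm steps until the wrist felt contact (3–7 N), then released.
- **Squares and arm:** Both square blocks were at their starting pixels in the top view. The arm was parked high at the last check, touching nothing.
- **Readings that disagreed:** Two of the four stage-centre readings came out with the wrong size because the mask leaked past the rim, so I discarded them. The other two agreed to within 1 mm.

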